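Load the strip-down tray into the drain bay

TASK

Put the loose bronze shaft collar into the empty rear half of the parts tray. Then raise only the tray's leading end onto the sill of the drain bay, leaving the other end down on the bench (the tray is never carried), and push it over the sill until it lies flat on the bay floor with the collar and the bearing cone still in it. Last, swing the splash gate fully shut behind it; leave the other bench things where they are.

Things in the scene. Friction and masses are not known exactly. Their poses are not given: they have to be found in the camera images.
- tray: Open steel tray, 180 long (its x) x 130 wide (its y); walls 40 high, 4 thick, floor 4 thick. A cross wall in the middle, as high, splits it into a leading half (+x, nearer the bay) and a rear half (-x), each 84 x 122 inside. 0.9 kg loaded. Loose on the bench before the bay's sill. Origin: centre of its underside, z up. A fixed upright hoop handle stands on each end wall.
- front_handle (a point): Middle of the crossbar (along tray y) of the hoop handle on the tray's leading end, 88 above the underside. 10 mm round bar, its two posts 100 apart, rising straight up from the end wall: 43 mm clear between the wall's top (40) and the bar's underside (83); bar top at 93. Fingers can hook under the bar, or pinch it from above.
- rear_handle (a point): The same point of the identical hoop on the tray's rear end wall (88 above the underside). Pushed this high before its middle is over the sill, the tray can wedge against the sill; pushed low on the end wall, or once its middle is over the sill, it slides.
- tray_front (a point): Middle of the bottom edge of the tray's leading end (tray x = +90, z = 0).
- tray_rear (a point): Middle of the bottom edge of the tray's rear end (tray x = -90, z = 0).
- collar: Bronze shaft collar: a plain flat-faced ring with one slit through its wall, 60 outside diameter, 40 bore, 24 high, lying flat on the bench, 0.28 kg. Origin: centre of its underside.
- cone_in: Steel bearing cone (tapered ring with rollers round it, 62 across, 24 high) lying loose in the tray's leading half. Origin: centre of its underside.
- bay: Drain bay: open stainless pan fixed to the bench. Origin: centre, at bench level; x points in from the entrance, z up. Across the entrance a raised sill 20 high, 20 deep (x = -115 to -95). Behind it the floor, 4 above the bench, runs to a 100 high splash back at x = 120; side cheeks 55 high at y = -82 and +82. A 210 high gooseneck spout ends over x = 99, y = 30, 157 above the bench.
- sill (a point): Middle of the top of the bay's sill, 20 above the bench (bay x = -105).
- gate (a joint): Splash gate, on an upright hinge: 0 rad = shut, across the entrance just outside the sill; grows as it swings outwards, away from the bay. Starts open at 1.65 to 1.9; stops at 0 and 2.1. It stays where it is left and turns at a light push (0.05 N m). 4 mm panel, 165 long, from 8 to 71 above the bench, a 10 wide folded lip along its top.
- gate_edge (a point): Free upright edge of the gate, at its top (68 above the bench), 173 from the hinge axis.
- gate_pivot (a point): The gate's hinge axis at bench level (bay x = -121, y = +91), in a 16 mm thick post 75 high.
- cone_out: A second bearing cone, same as the one in the tray, lying on the bench; stays there. Origin: centre of its underside.
- seal: Grey polymer labyrinth seal: flat grooved ring, 74 diameter, 38 bore, 14 high, on the bench; stays there. Origin: centre of its underside.
- brush: Bench brush with a block head and round handle, 205 long, 36 wide and 44 high, lying on its bristles; stays there. Origin: under the handle's root, x from handle to head.
- mallet: Rubber mallet lying down, 250 long, head 54 diameter x 95; stays there. Origin: on the bench 77 from the head's end.
- wrench: Open-ended wrench, 200 long, lying flat; stays there. Origin near its middle.
- tin: Grease tin, 84 diameter, 90 high, standing; stays there. Origin: centre of its underside.
- degreaser: Bottle, 68 diameter, 170 high, standing; stays there. Origin: centre of its underside.
Things that resemble listed ones, but are neither listed nor needed, are in the scene too. What is shaped like the cone_in but red is not meant.

How it is judged:
By the outcome, as a careful person would: the job done as asked, in the order asked, and still so for the second after the job is handed in, with the robot touching nothing.
It also fails if it takes over 62 s, if anything falls off the work surface, if the arm or the gripper's body presses on something with over 40 N, if the wrist force passes 120 N, or if a joint passes its speed limit or range.

ROBOT

A 6-joint arm with a two-finger parallel gripper is mounted at the origin on the work surface. World frame = base frame: x ahead of the robot, y to its left, z up, the work surface at z = 0. Lengths are in m, angles in rad, forces in N, time in s.
With the tool pointing down it reaches from about 0.15 to 0.775 m from the base axis. Payload 6.1 kg.
Tool frame: the origin (TCP) lies at the very end of the fingers, on their centre line; the grasp point (between the pads) lies 19 mm behind it; z points along the fingers, y is the line along which they close (so a half turn about z gives the same grasp; the last joint's range is limited). The gripper opens to 85 mm and grips with 20 to 120 N. Pads are 22 mm wide; open, the fingers measure 114 mm over their backs; the gripper's body (76 mm by 85 mm) begins 54 mm behind the grasp point. The pads swing forward as they close: fully open they stand 13 mm farther back than shut.
Start: joints at [1.185, 0.126, -0.04, 1.405, 0, 1.571], TCP at [0.198, 0.486, 0.231] pointing down, gripper open.
Joint ranges: [-2.72, 2.72], [-0.95, 1.95], [-1.27, 1.35], [-1.78, 2.02], [-1.46, 1.47], [-3.14, 3.14]. Speed limits (rad/s): [2.39, 2.39, 3.01, 3.14, 3.14, 3.14].

INTERFACE

Orientations are given as a unit quaternion [x, y, z, w].
In Python, from station import * gives the robot as it stands.
- The arm moves only by the tool arm_command, never from a script. Its argument "plan" is a list of rows, each a list of 6 numbers: the shift along the tool's x, y, z in units of 200 mm (1.0 is 200 mm), then the turn, a rotation vector about the tool's x, y, z in units of 90 degrees (1.0 is 90 degrees). In form: [[dx, dy, dz, wx, wy, wz], ...]. A call has 1 to 10 rows; each row is the pose to reach, as a shift and turn from the pose commanded when the call began, along the tool's axes at that moment; what a row does not reach only later rows make up. A row lasts 1/12 s, in which the tool goes at most 41.7 mm and 7.16 degrees, less where a joint would pass 70% of its speed; a pose out of reach is approached as far as the arm can. A call with a number of a shift or a turn outside -1 to 1 is refused whole. A call with a gripper value outside its range is refused whole. "claw" is the opening in per cent of the stroke, from 0 (shut) to 100 (fully open), set as the call begins (left out, the last holds). The fingers move at their own pace and stop on an object; the grip force is fixed at half the most. Time passes only in rows, so rows that repeat a pose let the fingers close. It gives the time, the measured TCP pose, the force, the opening and the grip force at its end, in the units of the state.
- read_state(): the state, without advancing time (a new reading comes with each control period).
- snapshot(name): name is "scene" or "top"; returns the picture (400x640x3 uint8, red, green, blue); there is no depth.
- get_calibration(name): a dict with "fx", "fy", "cx", "cy" (pixels), "origin" and "attitude" of the camera in the world. Camera axes: x right, y down, z forward; pixel columns grow to the right and rows downward; lengths in m; the calibration is good to about 2 mm. A picture is of the moment at which its call begins. get_calibration takes no time and is no camera call.
- sign_off(): hands the job in; it is judged then, once.
The state is a dict: "time_s": time; "joint_positions": joint angles; "qd": joint speeds; "effort": joint torques, N m; "eef_pos": TCP position; "tool_rot": TCP orientation; "ft_force": force on the tool from outside, world axes, zero at the start; "torque": the same for the moment, N m; "opening": finger opening in m; "grasp_force": force on a finger pad.
Only numpy, scipy, OpenCV 4.12 (cv2) and the standard library are available. Lean on these libraries where they do the work, as an engineer would, in place of code of your own. Each camera call takes 0.05 s, during which the arm holds its last target. There are 200 camera calls.

## Working session

There is one attempt and no reset: what is moved stays moved. The work goes in short steps, Python scripts to look and compute and a tool call to move; the robot and the scene stay as the last step left them, time stands still between calls to the robot, and variables do not carry over. Pictures are saved under pics/ and viewed, at most 10 in all, crops included, and the job is handed in when it is done.

Besides the shell and the picture viewer there is one more tool, called after "Request:" as name([rows], argument=value, ...), one row to a line, values as JSON. arm_command: Moves the arm, as the interface text tells. Its arguments: {"type":"object","properties":{"plan":{"type":"array","items":{"type":"array","items":{"type":"number"}}},"claw":{"type":"number"}},"required":["plan"]}

```bash
mkdir -p pics; ls; python3 - <<'E'
from station import *
import cv2
for n in("scene","top"):
    c=get_calibration(n);print(c)
    cv2.imwrite(f"pics/{n}0.png",snapshot(n)[:,:,::-1])
s=read_state();print(s)
E
```

```text
pics
{'fx': 370.0509546907527, 'fy': 370.0509546907527, 'cx': 310.1428311548386, 'cy': 199.6997712539679, 'origin': array([1.27307908, 0.21346784, 0.82034515]), 'attitude': array([ 0.50787401,  0.75920431, -0.33745037, -0.22759626])}
{'fx': 424.24297651759497, 'fy': 424.24297651759497, 'cx': 323.2613366227481, 'cy': 203.59242071324454, 'origin': array([ 0.30050776, -0.11753591,  1.17884773]), 'attitude': array([-0.69628244,  0.70879532, -0.08064555,  0.07934896])}
{'time_s': 0.1, 'joint_positions': array([ 1.18500017e+00,  1.26313192e-01, -4.05100898e-02,  1.40537372e+00,
       -2.34732735e-06,  1.57081315e+00]), 'qd': array([ 1.23765435e-03, -1.58925636e-03,  2.40012492e-03, -2.66831880e-05,
       -3.10010414e-04, -6.49662654e-04]), 'effort': array([ 6.72508959e-04, -4.36901486e+01,  3.53607523e+01,  1.35817888e-02,
        1.11242173e-04, -1.28966406e-05]), 'eef_pos': array([0.19742132, 0.48607892, 0.23060832]), 'tool_rot': array([ 1.91712230e-01,  9.81450931e-01, -6.87574045e-04, -1.33099786e-04]), 'ft_force': array([ 0.05999996, -0.91350147,  0.30134281]), 'torque': array([ 0.0126119 , -0.03017798, -0.00875473]), 'grasp_force': 0.0, 'opening': 0.08562849040673293}
```

View pics/top0.png

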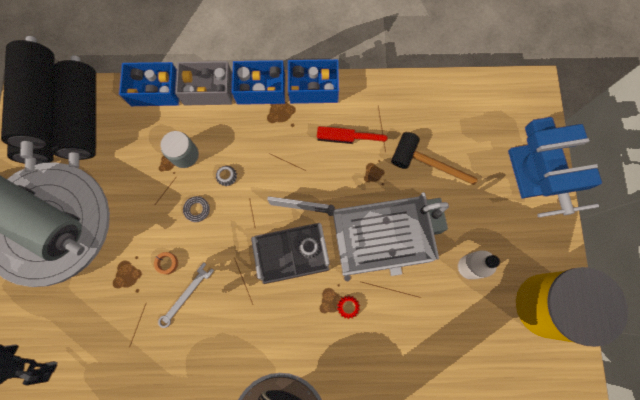

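View pics/scene0.png

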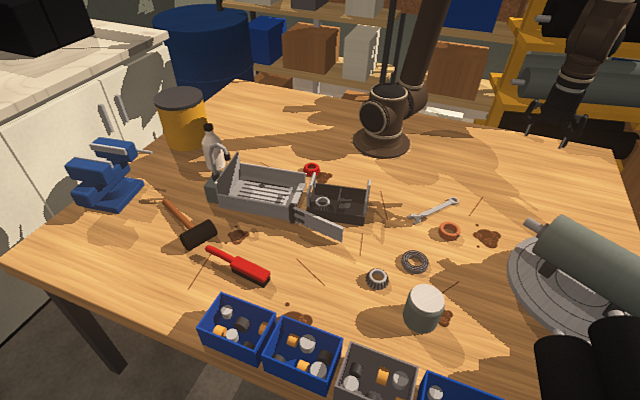

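The top view shows the tray at about (290,252), the bay at (385,235) and the gate from its hinge at (332,210) to (270,200). The collar is at (165,262), the wrench at (185,297) and the red decoy at (348,307). The scene view agrees.

```bash
cat > h.py <<'E'
from station import *
import numpy as np, cv2
from scipy.spatial.transform import Rotation as R
def ray(n,u,v):
    c=get_calibration(n); d=R.from_quat(c['attitude']).apply([(u-c['cx'])/c['fx'],(v-c['cy'])/c['fy'],1]); return c['origin'],d
def pt(n,u,v,z):
    o,d=ray(n,u,v); return o+d*(z-o[2])/d[2]
def proj(n,p):
    c=get_calibration(n); q=R.from_quat(c['attitude']).inv().apply(np.array(p)-c['origin']); return np.array([q[0]/q[2]*c['fx']+c['cx'],q[1]/q[2]*c['fy']+c['cy']])
def snap(n,name,box=None,k=1):
    im=snapshot(n)[:,:,::-1].copy()
    if box: im=im[box[1]:box[3],box[0]:box[2]]
    cv2.imwrite(f"pics/{name}.png",cv2.resize(im,None,fx=k,fy=k,interpolation=cv2.INTER_CUBIC)); return im
def tool(dp=None):
    s=read_state(); return s['eef_pos'],R.from_quat(s['tool_rot'])
def go(target,yaw=None):
    "row for target TCP; tool down with tool-y axis at world angle yaw"
    p,r=tool(); d=r.inv().apply(np.array(target)-p)/.2
    w=np.zeros(3)
    if yaw is not None:
        c=[]
        for a in(yaw,yaw+np.pi):
            y=np.array([np.cos(a),np.sin(a),0]);z=np.array([0,0,-1.]);x=np.cross(y,z)
            c.append((r.inv()*R.from_matrix(np.c_[x,y,z])).as_rotvec()/(np.pi/2))
        w=min(c,key=np.linalg.norm)
    return np.round(np.r_[d,w],3)
E
python3 - <<'E'
from h import *
im=cv2.imread('pics/top0.png')
cv2.imwrite('pics/c1.png',cv2.resize(im[180:310,150:460],None,fx=2.58,fy=2.58,interpolation=cv2.INTER_CUBIC))
hsv=cv2.cvtColor(im,cv2.COLOR_BGR2HSV)
print(hsv[262,155],hsv[272,165],hsv[300,300])
sub=im[240:285,140:190];h=hsv[240:285,140:190]
m=((h[...,1]>150)&(h[...,0]<15)).astype('uint8')
n,_,st,ce=cv2.connectedComponentsWithStats(m);print(st,ce)
for z in(0,.024):print(pt('top',165,262,z))
for p in[(332,210),(270,200)]:print(pt('top',*p,.07))
E
```

```text
[ 13 167 188] [ 13 164 188] [ 18 127 190]
[[   0    0   50   45 1955]
 [  14   12   24   22  293]
 [   0   32    1    1    1]
 [   0   34    1    1    1]] [[24.33248082 21.84194373]
 [25.78498294 22.97952218]
 [ 0.         32.        ]
 [ 0.         34.        ]]
[0.41460141 0.31816607 0.        ]
[0.41227859 0.30929567 0.024     ]
[ 0.53832105 -0.14492983  0.07      ]
[0.56877243 0.02106368 0.07      ]
```

View pics/c1.png

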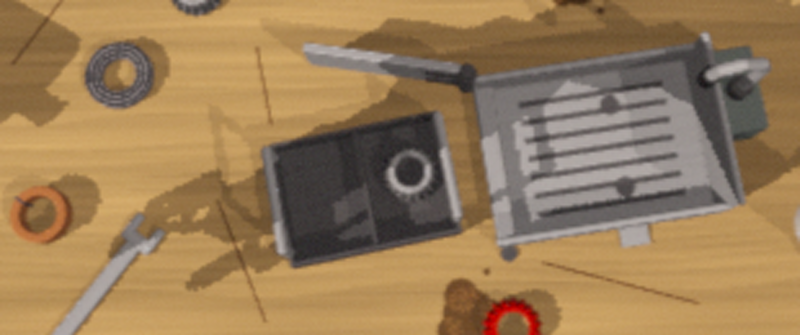

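The crop shows the collar centred at (41,214) with its slit at the upper left. Tray corners are (265,147), (440,112), (460,232) and (292,265). The gate's post is at (467,75) and its tip at (305,52). The bay entrance runs (473,85) to (500,243), and the cone in the tray is at (410,172).

```bash
cat >> h.py <<'E'
def cr(u,v,z,b=(150,180),k=2.58): return pt('top',u/k+b[0],v/k+b[1],z)
E
python3 - <<'E'
from h import *
np.set_printoptions(precision=4,suppress=True)
T=[cr(u,v,.04) for u,v in[(265,147),(440,112),(460,232),(292,265)]]
print("tray",*T,"c",np.mean(T,0)); 
a=(T[1]+T[2]-T[0]-T[3])/2; print(np.linalg.norm(a),np.degrees(np.arctan2(a[1],a[0])))
b=(T[0]+T[1]-T[2]-T[3])/2; print(np.linalg.norm(b),np.degrees(np.arctan2(b[1],b[0])))
B=[cr(u,v,z) for u,v,z in[(473,85,.055),(705,42,.1),(743,203,.1),(500,243,.055)]]
print("bay",*B)
P=cr(467,75,.075);G=cr(305,52,.07);print("piv",P,"tip",G,np.linalg.norm(G-P))
print("handles",cr(275,203,.088),cr(452,184,.088))
print('collar',pt('top',165.8,263,.02),'cone',cr(410,172,.028))
print('wrench',cr(135,232,.01),cr(150,245,.01),'seal',cr(118,75,.014),'cone_out',pt('top',226,175,.024),'tin',pt('top',176,146,.09))
print('slit',cr(20,203,.024)-cr(41,214,.024))
print(go([.412,.31,.12],0))
E
```

```text
tray [0.4739 0.0705 0.04  ] [ 0.5079 -0.1136  0.04  ] [ 0.382  -0.1322  0.04  ] [0.3516 0.0405 0.04  ] c [ 0.4289 -0.0337  0.04  ]
0.1812685222311352 -79.76925758222721
0.1264772796704362 11.072629316854268
bay [ 0.5333 -0.1487  0.055 ] [ 0.5644 -0.3841  0.1   ] [ 0.401  -0.4099  0.1   ] [ 0.3692 -0.1723  0.055 ]
piv [ 0.5398 -0.1422  0.075 ] tip [0.5684 0.0259 0.07  ] 0.17056148719165734
handles [0.4104 0.0516 0.088 ] [ 0.4261 -0.1245  0.088 ]
collar [0.4099 0.3084 0.02  ] cone [ 0.4465 -0.0809  0.028 ]
wrench [0.3903 0.2112 0.01  ] [0.3764 0.1947 0.01  ] seal [0.5598 0.2364 0.014 ] cone_out [0.6551 0.1524 0.024 ] tin [0.7195 0.2757 0.09  ]
slit [0.0119 0.0228 0.    ]
[-1.325 -0.411  0.554 -0.001  0.001  0.754]
```

```bash
python3 - <<'E'
from h import *
print(go([.411,.308,.12],np.radians(10.5)))
E
```

```text
[-1.324e+00 -4.220e-01  5.540e-01 -1.000e-03  0.000e+00  6.380e-01]
```

Request:
arm_command([
  [-0.2,-0.06,0.05,0,0,0.07],
  [-0.4,-0.12,0.1,0,0,0.14],
  [-0.6,-0.18,0.15,0,0,0.21],
  [-0.8,-0.25,0.2,0,0,0.28],
  [-0.95,-0.32,0.25,0,0,0.36],
  [-1,-0.38,0.3,0,0,0.43],
  [-1,-0.42,0.35,0,0,0.5],
  [-1,-0.42,0.4,0,0,0.57],
  [-1,-0.42,0.4,0,0,0.638],
  [-1,-0.42,0.4,0,0,0.638],
], claw=100)

```text
time_s: 0.93
eef_pos: [0.3509, 0.3325, 0.1503]
tool_rot: [0.641, 0.768, -0.001, -0.0]
ft_force: [0.3, -0.3, 0.4]
opening: 0.085
grasp_force: 0.0
```

```bash
python3 - <<'E'
from h import *
print(go([.411,.308,.10],np.radians(10.5)))
E
```

```text
[-0.174  0.274  0.251 -0.001  0.001 -0.002]
```

Request:
arm_command([
  [-0.09,0.14,0.12,0,0,0],
  [-0.174,0.274,0.25,0,0,0],
  [-0.174,0.274,0.25,0,0,0],
  [-0.174,0.274,0.25,0,0,0],
])

```text
time_s: 1.27
eef_pos: [0.4114, 0.308, 0.0997]
tool_rot: [0.639, 0.769, -0.002, -0.0]
ft_force: [0.2, -0.3, -0.9]
opening: 0.0852
grasp_force: 0.0
```

```bash
python3 - <<'E'
from h import *
im=snap('top','t2',(120,220,220,320),5)
h=cv2.cvtColor(im,cv2.COLOR_BGR2HSV)
m=((h[...,1]>150)&(h[...,0]<15)).astype('uint8')
n,_,st,ce=cv2.connectedComponentsWithStats(m);print(st[1:],ce[1:])
s=read_state();print(s['eef_pos'],proj('top',s['eef_pos']))
s2=snap('scene','s2',(400,170,500,270),3)
h=cv2.cvtColor(s2,cv2.COLOR_BGR2HSV);m=((h[...,1]>160)&(h[...,0]<13)).astype('uint8')
n,_,st,ce=cv2.connectedComponentsWithStats(m)
for a,c in zip(st[1:],ce[1:]):
    if a[4]>40:print(a,c,pt('scene',c[0]+400,c[1]+170,.015))
cv2.imwrite('pics/both2.png',np.hstack([cv2.resize(im,(400,400)),cv2.resize(s2,(400,400))]))
E
```

```text
[[ 34  32  24  22 285]
 [  0  50  14  17 157]
 [  4  51   1   1   1]
 [ 17  70   1   1   1]] [[45.82807018 42.88070175]
 [ 6.01910828 58.63057325]
 [ 4.         51.        ]
 [17.         70.        ]]
[0.41126197 0.30874238 0.10092753] [154.13708863 259.64362143]
[ 38  52  22  19 271] [48.31365314 60.79335793] [0.4142768  0.30792258 0.015     ]
[ 73  60  27  18 284] [87.45774648 67.53521127] [0.39816265 0.41728302 0.015     ]
```

View pics/both2.png

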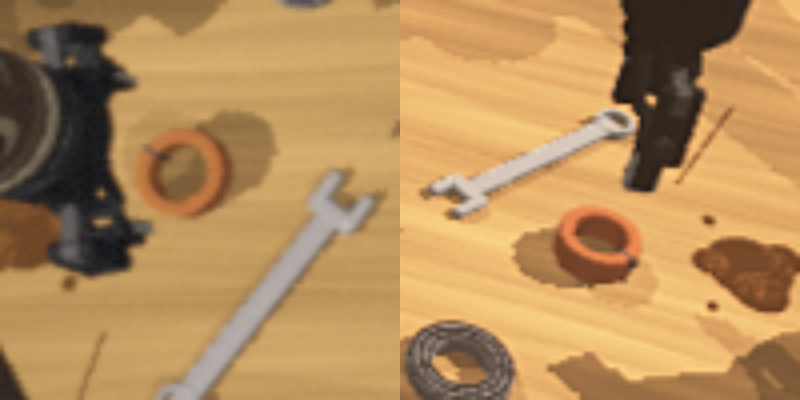

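The collar stands clear under the open gripper, and its slit is off the pad line. The two views agree on (0.411, 0.308), so I descend.

Request:
arm_command([
  [0,0,0.15,0,0,0],
  [0,0,0.3,0,0,0],
  [0,0,0.4,0,0,0],
  [0,0,0.455,0,0,0],
  [0,0,0.455,0,0,0],
])

```text
time_s: 1.78
eef_pos: [0.4099, 0.3089, 0.009]
tool_rot: [0.639, 0.769, -0.001, -0.0]
ft_force: [-0.1, -0.7, 0.8]
opening: 0.0856
grasp_force: 0.0
```

Request:
arm_command([
  [0,0,0,0,0,0],
  [0,0,0,0,0,0],
  [0,0,0,0,0,0],
  [0,0,0,0,0,0],
  [0,0,0,0,0,0],
  [0,0,0,0,0,0],
  [0,0,0,0,0,0],
  [0,0,0,0,0,0],
], claw=0)

```text
time_s: 2.45
eef_pos: [0.4123, 0.3101, 0.013]
tool_rot: [0.639, 0.769, 0.002, 0.0]
ft_force: [-3.0, -0.3, 8.4]
opening: 0.0566
grasp_force: 61.8
```

Request:
arm_command([
  [0,0,-0.15,0,0,0],
  [0,0,-0.35,0,0,0],
  [0,0,-0.55,0,0,0],
  [0,0,-0.7,0,0,0],
  [0,0,-0.7,0,0,0],
  [0,0,-0.7,0,0,0],
])

```text
time_s: 2.95
eef_pos: [0.4128, 0.3101, 0.1533]
tool_rot: [0.64, 0.769, 0.003, 0.001]
ft_force: [0.3, 0.4, -3.2]
opening: 0.0561
grasp_force: 66.0
```

```bash
python3 - <<'E'
from h import *
print(go([.4224,.0014,.15],np.radians(10.5)), read_state()['opening'])
im=snap('scene','s3',(360,130,520,250),5)
E
```

```text
[-1.526 -0.234  0.011  0.003 -0.002 -0.   ] 0.0560604274670444
```

View pics/s3.png

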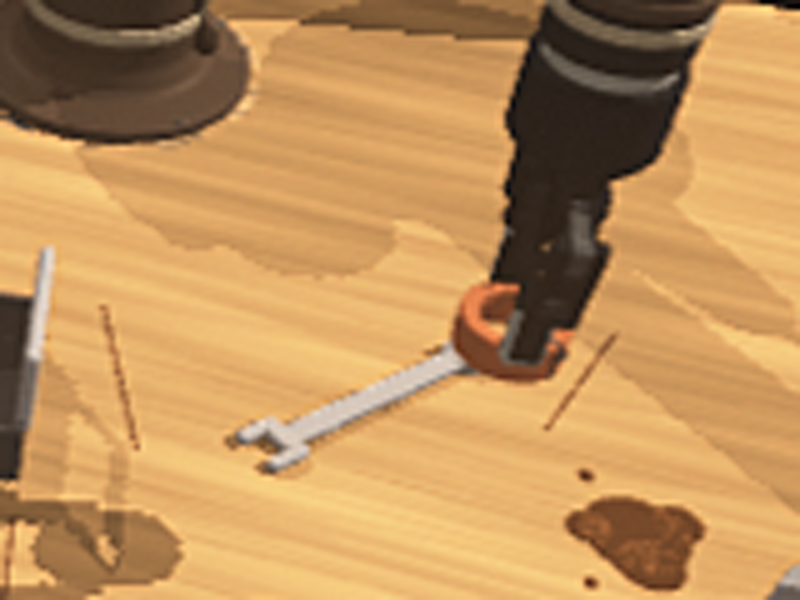

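The collar is held, but it looks off centre at crop (513,333) against the near finger at (535,335). I'll triangulate it.

```bash
python3 - <<'E'
from h import *
s=read_state();p=s['eef_pos'];r=[]
for n in('scene','top'):
    im=snapshot(n)[:,:,::-1].copy(); c=proj(n,p).astype(int); x0,y0=c-30
    h=cv2.cvtColor(im[y0:y0+60,x0:x0+60],cv2.COLOR_BGR2HSV); m=((h[...,1]>150)&(h[...,0]<13)).astype('uint8')
    k,_,st,ce=cv2.connectedComponentsWithStats(m); i=1+np.argmax(st[1:,4]); a=st[i]
    box=np.array([a[0]+a[2]/2,a[1]+a[3]/2])+[x0,y0]; print(n,a,box,ce[i]+[x0,y0],c)
    print(pt(n,*box,p[2]+.01), pt(n,*(ce[i]+[x0,y0]),p[2]+.01))
print(p)
E
```

```text
scene [ 19  21  24  20 198] [462. 197.] [458.12626263 196.34848485] [461 196]
[0.42778365 0.30946261 0.16116989] [0.4290358  0.29954137 0.16116989]
top [ 31  20  13  22 102] [152.5 258. ] [153.8627451  258.20588235] [145 257]
[0.40906177 0.28911422 0.16116989] [0.40851236 0.28582052 0.16116989]
[0.41175898 0.30932439 0.15116989]
```

Collar is centred within about 5 mm and held near the fingertips. Carrying it over the tray's rear half.

Request:
arm_command([
  [-0.1,-0.02,0,0,0,0],
  [-0.25,-0.05,0,0,0,0],
  [-0.4,-0.08,0,0,0,0],
  [-0.55,-0.1,0,0,0,0],
  [-0.7,-0.13,0,0,0,0],
  [-0.85,-0.18,0,0,0,0],
  [-0.95,-0.22,0,0,0,0],
  [-1,-0.23,0,0,0,0],
])

```text
time_s: 3.77
eef_pos: [0.4006, 0.1016, 0.1487]
tool_rot: [0.64, 0.768, -0.002, -0.001]
ft_force: [-0.3, 1.6, -3.8]
opening: 0.0564
grasp_force: 66.0
```

Request:
arm_command([
  [-0.15,0,0,0,0,0],
  [-0.3,0,0,0,0,0],
  [-0.42,0,0,0,0,0],
  [-0.5,0,0,0,0,0],
  [-0.505,0,0,0,0,0],
  [-0.505,0,0,0,0,0],
])

```text
time_s: 4.27
eef_pos: [0.4206, 0.0044, 0.1492]
tool_rot: [0.64, 0.768, -0.0, -0.001]
ft_force: [0.5, 0.2, -2.3]
opening: 0.0563
grasp_force: 66.0
```

```bash
python3 - <<'E'
from h import *
print(go([.4217,.0053,.02],np.radians(10.5)), read_state()['opening'])
snap('top','t4',(220,180,350,290),6)
E
```

```text
[ 0.003  0.007  0.646 -0.001 -0.001 -0.001] 0.05629312139080619
```

View pics/t4.png

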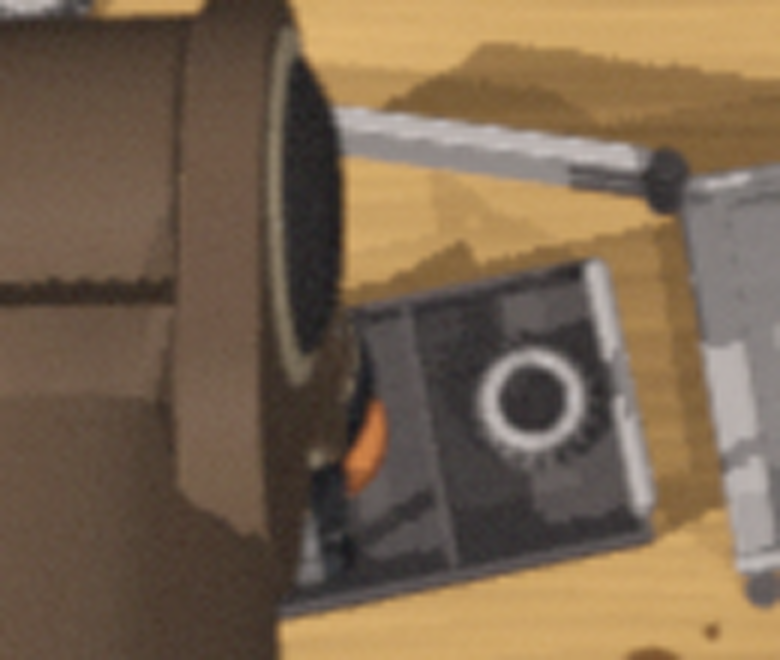

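The wrist hides the rear half; the collar's right edge is at (387,430). The cross wall runs (410,310) to (455,565), the front handle bar (597,265) to (643,512), and the cone is at (535,400).

```bash
python3 - <<'E'
from h import *
f=lambda u,v,z:cr(u,v,z,(220,180),6)
a=f(410,310,.04);b=f(455,565,.04);print('mid',(a+b)/2,np.degrees(np.arctan2(*(a-b)[1::-1])))
c,d=f(597,265,.088),f(643,512,.088);print('bar',(c+d)/2,np.linalg.norm(c-d),np.degrees(np.arctan2(*(c-d)[1::-1])))
e=f(387,430,.15);x=np.array([.182,-.983,0]);print(e,(e-(a+b)/2)@x)
E
```

```text
mid [ 0.4295756 -0.0358389  0.04     ] 9.90944204626621
bar [ 0.44373878 -0.11996517  0.088     ] 0.10849062409762641 9.489082278045855
[ 0.41988582 -0.02544481  0.15      ] -0.011980927771146363
```

Request:
arm_command([
  [-0.01,0.005,0.15,0,0,0],
  [-0.01,0.005,0.3,0,0,0],
  [-0.01,0.005,0.42,0,0,0],
  [-0.01,0.005,0.52,0,0,0],
  [-0.01,0.005,0.6,0,0,0],
  [-0.01,0.005,0.645,0,0,0],
  [-0.01,0.005,0.645,0,0,0],
  [-0.01,0.005,0.645,0,0,0],
])

```text
time_s: 4.98
eef_pos: [0.4221, 0.0036, 0.0213]
tool_rot: [0.639, 0.769, -0.0, -0.0]
ft_force: [0.1, -0.6, -2.5]
opening: 0.056
grasp_force: 66.0
```

Request:
arm_command([
  [0,0,0,0,0,0],
  [0,0,0,0,0,0],
  [0,0,0,0,0,0],
  [0,0,0,0,0,0],
  [0,0,0,0,0,0],
], claw=86)

```text
time_s: 5.4
eef_pos: [0.4228, 0.0029, 0.0219]
tool_rot: [0.64, 0.769, 0.0, 0.0]
ft_force: [-0.6, -0.2, 0.8]
opening: 0.0732
grasp_force: 0.0
```

Request:
arm_command([
  [0,0,-0.1,0,0,0],
  [0,0,-0.25,0,0,0],
  [0,0,-0.4,0,0,0],
  [0,0,-0.55,0,0,0],
  [0,0,-0.65,0,0,0],
  [0,0,-0.65,0,0,0],
])

```text
time_s: 5.9
eef_pos: [0.4247, 0.0029, 0.156]
tool_rot: [0.64, 0.769, 0.002, 0.003]
ft_force: [-0.6, 0.9, 0.6]
opening: 0.0735
grasp_force: 0.0
```

```bash
python3 - <<'E'
from h import *
s=read_state();print(s['joint_positions'],s['eef_pos'])
print(go([.445,-.1205,.14],np.radians(-80)),go([.445,-.1205,.14]))
E
```

```text
[ 6.70199532e-03 -5.82797142e-02 -3.95868603e-01  1.22562815e+00
  1.49697383e-05  1.39489925e+00] [0.42474014 0.00285107 0.15600306]
[-0.625 -0.013  0.081  0.003  0.004 -0.995] [-0.625 -0.013  0.081  0.     0.     0.   ]
```

Request:
arm_command([
  [-0.06,0,0,0,0,-0.07],
  [-0.12,0,0,0,0,-0.15],
  [-0.2,0,0,0,0,-0.22],
  [-0.28,0,0,0,0,-0.3],
  [-0.36,0,0,0,0,-0.38],
  [-0.44,0,0,0,0,-0.45],
  [-0.52,0,0,0,0,-0.53],
  [-0.58,-0.01,0,0,0,-0.6],
  [-0.625,-0.013,0,0,0,-0.68],
  [-0.625,-0.013,0,0,0,-0.75],
], claw=55)

```text
time_s: 6.73
eef_pos: [0.4424, -0.1219, 0.1506]
tool_rot: [0.103, 0.995, -0.0, -0.0]
ft_force: [0.1, -0.2, 1.1]
opening: 0.0464
grasp_force: 0.0
```

Request:
arm_command([
  [0,0,0,0,0,-0.08],
  [0,0,0,0,0,-0.16],
  [0,0,0,0,0,-0.245],
  [0,0,0,0,0,-0.245],
  [0,0,0,0,0,-0.245],
])

```text
time_s: 7.15
eef_pos: [0.4422, -0.1205, 0.1509]
tool_rot: [-0.086, 0.996, 0.0, -0.0]
ft_force: [0.7, 0.3, -0.2]
opening: 0.047
grasp_force: 0.0
```

```bash
python3 - <<'E'
from h import *
s=read_state();print(s['joint_positions'],s['eef_pos'])
print(go([.445,-.1205,.069],np.radians(-80)))
snap('top','t5',(220,170,380,290),5)
E
```

```text
[-2.65974442e-01  1.37817182e-02 -3.37052400e-01  1.22052392e+00
 -1.53761547e-05 -4.37987794e-01] [ 0.44224511 -0.12048512  0.15085712]
[-0.014 -0.003  0.409  0.    -0.    -0.002]
```

View pics/t5.png

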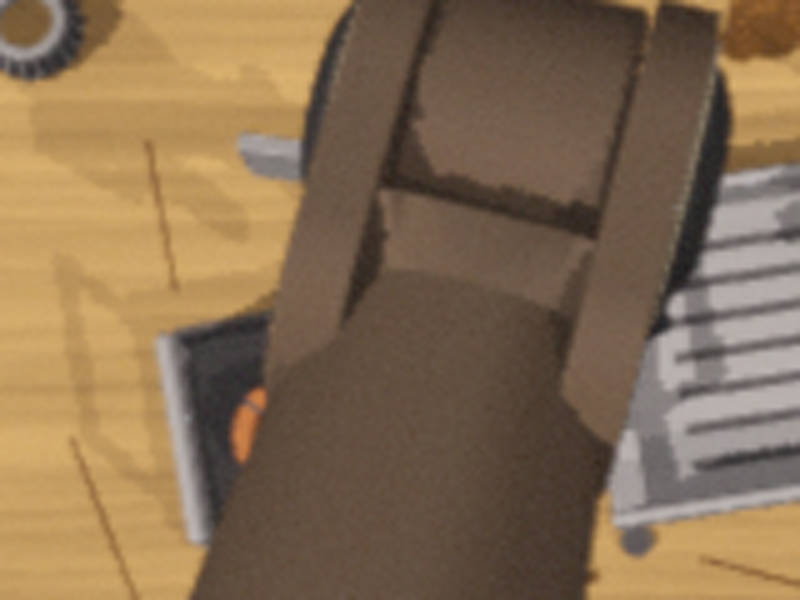

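The collar shows inside the rear half at (248,425), with the rear handle bar at (180,440). The arm hides the rest. I descend onto the front bar and pinch it.

Request:
arm_command([
  [-0.014,-0.003,0.12,0,0,0],
  [-0.014,-0.003,0.22,0,0,0],
  [-0.014,-0.003,0.3,0,0,0],
  [-0.014,-0.003,0.37,0,0,0],
  [-0.014,-0.003,0.405,0,0,0],
  [-0.014,-0.003,0.405,0,0,0],
])

```text
time_s: 7.7
eef_pos: [0.4442, -0.1202, 0.0687]
tool_rot: [-0.087, 0.996, 0.0, -0.001]
ft_force: [0.2, 0.1, -0.8]
opening: 0.047
grasp_force: 0.0
```

Request:
arm_command([
  [0,0,0,0,0,0],
  [0,0,0,0,0,0],
  [0,0,0,0,0,0],
  [0,0,0,0,0,0],
  [0,0,0,0,0,0],
  [0,0,0,0,0,0],
  [0,0,0,0,0,0],
], claw=0)

```text
time_s: 8.28
eef_pos: [0.446, -0.1207, 0.0714]
tool_rot: [-0.087, 0.996, -0.0, 0.001]
ft_force: [-1.2, 1.6, 6.3]
opening: 0.0079
grasp_force: 58.7
```

Request:
arm_command([
  [0,0,-0.03,0,0,0],
  [0,0,-0.06,0,0,0],
  [0,0,-0.09,0,0,0],
  [0,0,-0.12,0,0,0],
  [0,0,-0.15,0,0,0],
  [0,0,-0.165,0,0,0],
  [0,0,-0.165,0,0,0],
  [0,0,-0.165,0,0,0],
])

```text
time_s: 8.95
eef_pos: [0.4458, -0.1213, 0.1038]
tool_rot: [-0.087, 0.996, -0.001, 0.0]
ft_force: [0.1, -2.7, -3.0]
opening: 0.0076
grasp_force: 58.6
```

```bash
python3 - <<'E'
from h import *
s=read_state();print(s['ft_force'],s['eef_pos'],s['opening'],s['grasp_force'])
x=np.array([.137,-.99,0]);o=np.array([.467,-.274,0]);y=np.array([.99,.137,0])
p=s['eef_pos'];print((p-o)@x,(p-o)@y)
t=o+x*.02+np.array([0,0,p[2]]);print(go(t),go(t,np.radians(-82)))
snap('scene','s6',(200,130,400,260),4)
E
```

```text
[ 0.07286498 -2.69104129 -3.01344582] [ 0.44576677 -0.12129048  0.1037761 ] 0.007597876700354512 58.59009861946106
-0.15409138018494334 -9.969505330861134e-05
[ 0.032 -0.87   0.002  0.     0.     0.   ] [ 0.032 -0.87   0.002 -0.001  0.     0.022]
```

View pics/s6.png

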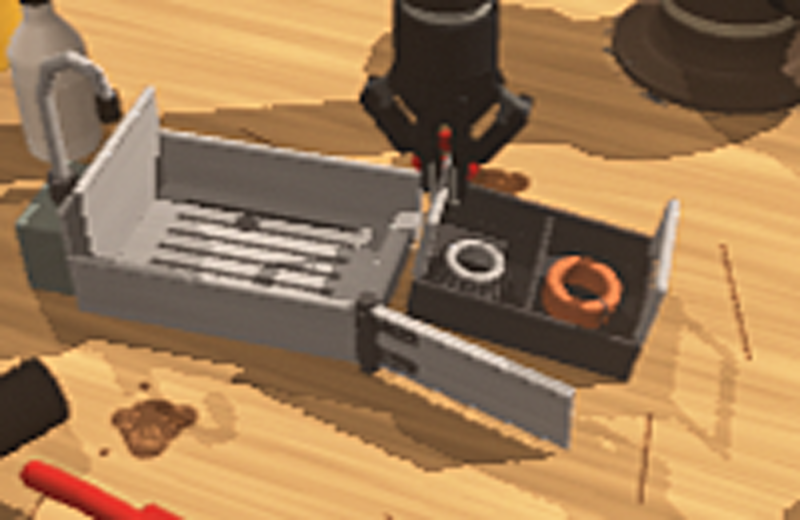

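The front end is raised about 33 mm with the rear down. The cone (crop 475,262) and the collar (583,290) are both in the tray. I pull it over the sill and set it down on it.

Request:
arm_command([
  [0.001,-0.04,0,0,0,0.003],
  [0.003,-0.09,0,0,0,0.006],
  [0.005,-0.14,0,0,0,0.01],
  [0.008,-0.2,0,0,0,0.014],
  [0.01,-0.26,0,0,0,0.018],
  [0.012,-0.31,0,0,0,0.022],
  [0.012,-0.335,0,0,0,0.022],
  [0.012,-0.335,0.02,0,0,0.022],
  [0.012,-0.335,0.04,0,0,0.022],
  [0.012,-0.335,0.045,0,0,0.022],
])

```text
time_s: 9.83
eef_pos: [0.4558, -0.1886, 0.0966]
tool_rot: [-0.07, 0.998, -0.002, 0.002]
ft_force: [-4.9, -4.6, 17.4]
opening: 0.0078
grasp_force: 61.1
```

```bash
cat >>h.py <<'E'
def bay():
    s=read_state();x=np.array([.137,-.99,0]);o=np.array([.467,-.274,0]);y=np.array([.99,.137,0])
    p=s['eef_pos'];print('bay',(p-o)@x,(p-o)@y,p[2],'F',s['ft_force'],'open',s['opening'])
E
python3 - <<'E'
from h import *
bay()
snap('scene','s7',(200,130,400,260),4)
E
```

```text
bay -0.0860657700908486 0.0005705204374219629 0.09661164339427475 F [-4.87075774 -4.59127207 17.39378368] open 0.0077816914797564736
```

View pics/s7.png

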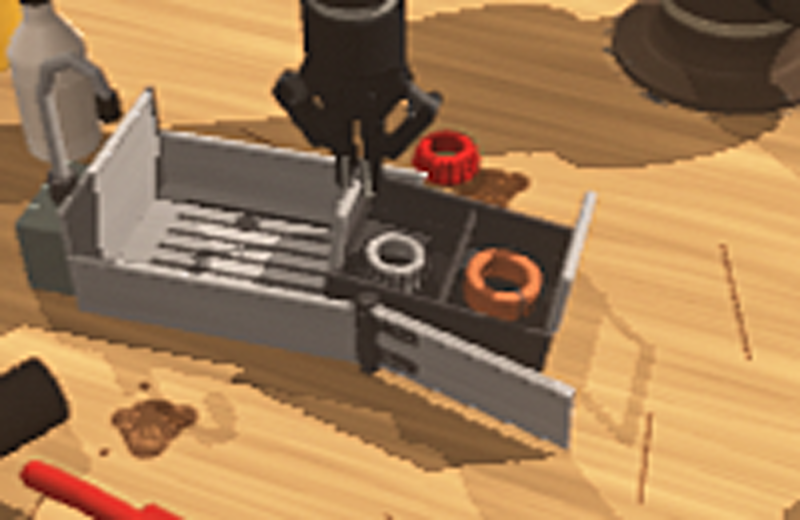

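The leading end rests on the sill at crop (340,280), with the rear still on the bench and both parts in. I advance along the sill line.

Request:
arm_command([
  [0,0,-0.015,0,0,0],
  [0,-0.04,-0.022,0,0,0],
  [0,-0.08,-0.03,0,0,0],
  [0,-0.12,-0.04,0,0,0],
  [0,-0.16,-0.05,0,0,0],
  [0,-0.2,-0.065,0,0,0],
  [0,-0.24,-0.08,0,0,0],
  [0,-0.28,-0.095,0,0,0],
  [0,-0.3,-0.1,0,0,0],
  [0,-0.3,-0.1,0,0,0],
])

```text
time_s: 10.72
eef_pos: [0.4635, -0.248, 0.1147]
tool_rot: [-0.069, 0.998, -0.001, 0.0]
ft_force: [0.0, -1.1, -5.4]
opening: 0.0078
grasp_force: 58.8
```

```bash
python3 - <<'E'
from h import *
bay()
E
```

```text
bay -0.02626434117686492 7.282201233737868e-05 0.11470844561214498 F [ 2.36237501e-03 -1.12120692e+00 -5.44059808e+00] open 0.007802745458827876
```

Request:
arm_command([
  [0,-0.04,0,0,0,0],
  [0,-0.08,0,0,0,0],
  [0,-0.12,0,0,0,0],
  [0,-0.16,0,0,0,0],
  [0,-0.19,0.02,0,0,0],
  [0,-0.22,0.05,0,0,0],
  [0,-0.24,0.08,0,0,0],
  [0,-0.25,0.11,0,0,0],
  [0,-0.25,0.14,0,0,0],
  [0,-0.25,0.165,0,0,0],
])

```text
time_s: 11.55
eef_pos: [0.472, -0.2998, 0.0832]
tool_rot: [-0.069, 0.998, -0.004, 0.002]
ft_force: [0.1, -10.3, 8.9]
opening: 0.008
grasp_force: 61.4
```

```bash
python3 - <<'E'
from h import *
bay()
snap('scene','s8',(200,130,400,260),4)
E
```

```text
bay 0.02623262398289933 0.001410623016313891 0.08317503737877308 F [  0.07985649 -10.32803067   8.89343234] open 0.008037459386658511
```

View pics/s8.png

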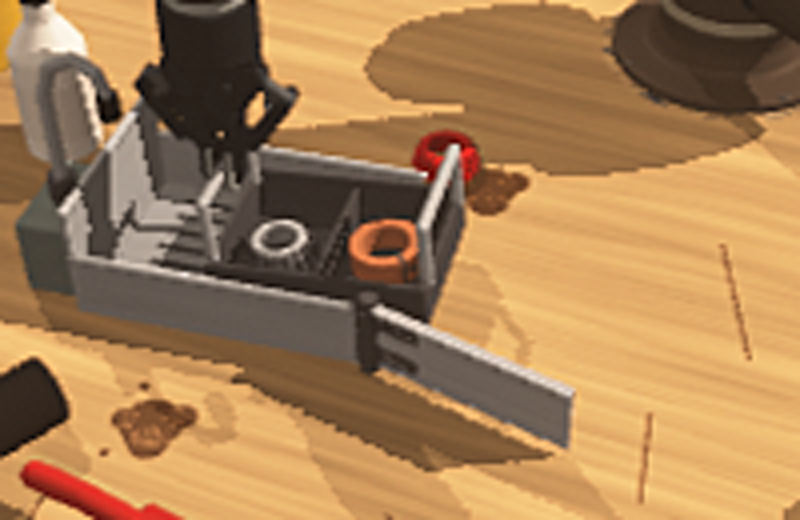

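The tray has tipped over the sill with its front down in the bay. The cone (crop 280,240) and the collar (385,250) are in it. I lower the front the rest of the way.

Request:
arm_command([
  [0,-0.02,0.01,0,0,0],
  [0,-0.04,0.02,0,0,0],
  [0,-0.06,0.03,0,0,0],
  [0,-0.07,0.04,0,0,0],
  [0,-0.07,0.045,0,0,0],
  [0,-0.07,0.045,0,0,0],
])

```text
time_s: 12.1
eef_pos: [0.4722, -0.3097, 0.0747]
tool_rot: [-0.07, 0.998, -0.0, 0.001]
ft_force: [-5.3, 6.4, 19.6]
opening: 0.0082
grasp_force: 61.7
```

```bash
python3 - <<'E'
from h import *
bay()
E
```

```text
bay 0.036020472505540954 0.00023433649375114145 0.07472197154296643 F [-5.29646398  6.4231183  19.57152653] open 0.008188227679807876
```

Request:
arm_command([
  [0,0,0,0,0,0],
  [0,0,0,0,0,0],
  [0,0,0,0,0,0],
  [0,0,-0.1,0,0,0],
  [0,0,-0.25,0,0,0],
  [0,0,-0.4,0,0,0],
  [0,0.1,-0.5,0,0,0],
  [0,0.25,-0.55,0,0,0],
  [0,0.42,-0.55,0,0,0],
  [0,0.6,-0.55,0,0,0],
], claw=50)

```text
time_s: 12.93
eef_pos: [0.4554, -0.1907, 0.1827]
tool_rot: [-0.069, 0.998, -0.001, 0.001]
ft_force: [0.4, 1.6, -0.1]
opening: 0.0427
grasp_force: 0.0
```

Request:
arm_command([
  [0,0.15,0,0,0,0],
  [0,0.35,0,0,0,0],
  [0,0.55,0,0,0,0],
  [0,0.75,0,0,0,0],
  [0,0.8,0,0,0,0],
  [0,0.8,0,0,0,0],
])

```text
time_s: 13.43
eef_pos: [0.4324, -0.0304, 0.1821]
tool_rot: [-0.072, 0.997, -0.0, -0.0]
ft_force: [-0.4, 0.1, -0.1]
opening: 0.0426
grasp_force: 0.0
```

```bash
python3 - <<'E'
from h import *
bay()
for n in('scene','top'): snap(n,n+'9',None)
# light/grey pixels of rear handle region, coarse text dump of brightness along rays
a=-82.1; x=np.array([.137,-.99,0]);y=np.array([.99,.137,0]);o=np.array([.467,-.274,0])
top=cv2.imread('pics/top9.png');hs=cv2.cvtColor(top,cv2.COLOR_BGR2HSV)
for yy in(-.04,-.02,0,.02,.04):
    r=[]
    for xx in np.arange(-.20,-.08,.005):
        u,v=proj('top',o+x*xx+y*yy+[0,0,.115]); q=hs[int(round(v)),int(round(u))]; r.append(f"{q[1]}/{q[2]}")
    print(yy,r)
E
```

```text
bay -0.24588640223394245 -0.0009018159057230524 0.1821416840965017 F [-0.36317887  0.11587405 -0.12047041] open 0.042614162767601584
-0.04 ['120/214', '123/214', '126/217', '126/211', '129/201', '127/201', '126/200', '126/202', '126/197', '68/102', '24/96', '14/179', '15/168', '23/79', '29/70', '30/68', '25/70', '34/68', '63/77', '36/70', '22/70', '26/69', '26/80', '23/79']
-0.02 ['125/219', '125/202', '127/205', '125/206', '127/207', '123/203', '126/201', '124/201', '123/186', '44/93', '21/97', '13/183', '15/156', '145/100', '167/195', '159/178', '138/129', '34/60', '23/55', '22/58', '23/56', '95/78', '170/184', '172/190']
0 ['130/192', '129/194', '130/186', '129/188', '128/189', '131/189', '129/188', '128/187', '124/177', '41/93', '18/86', '17/150', '12/177', '56/95', '169/171', '165/185', '56/82', '30/68', '33/70', '19/66', '42/61', '155/148', '159/200', '165/190']
0.02 ['13/61', '0/39', '26/39', '20/52', '123/149', '130/189', '128/195', '129/194', '130/192', '81/120', '22/94', '17/167', '16/175', '11/70', '38/60', '5/53', '13/60', '82/81', '143/134', '159/160', '66/85', '32/72', '26/60', '29/52']
0.04 ['115/131', '131/136', '124/101', '26/49', '120/130', '127/190', '129/194', '127/190', '130/189', '43/118', '19/131', '19/107', '15/135', '22/80', '28/73', '26/69', '18/71', '18/69', '25/70', '22/69', '25/70', '22/91', '25/83', '23/79']
```

```bash
python3 - <<'E'
from h import *
x=np.array([.137,-.99,0]);o=np.array([.467,-.274,0])
print(go(o+x*-.1415+[0,0,.098],np.radians(-82)))
E
```

```text
[-0.001 -0.511  0.421 -0.001 -0.     0.001]
```

Request:
arm_command([
  [0,-0.15,0,0,0,0],
  [0,-0.3,0,0,0,0],
  [0,-0.45,0,0,0,0],
  [0,-0.511,0.05,0,0,0],
  [0,-0.511,0.15,0,0,0],
  [0,-0.511,0.25,0,0,0],
  [0,-0.511,0.33,0,0,0],
  [0,-0.511,0.4,0,0,0],
  [0,-0.511,0.42,0,0,0],
  [0,-0.511,0.42,0,0,0],
])

```text
time_s: 14.37
eef_pos: [0.4459, -0.1343, 0.0966]
tool_rot: [-0.069, 0.998, 0.001, -0.002]
ft_force: [-0.4, -0.4, -0.4]
opening: 0.0424
grasp_force: 0.0
```

Request:
arm_command([
  [0,0,0,0,0,0],
  [0,0,0,0,0,0],
  [0,0,0,0,0,0],
  [0,0,0,0,0,0],
  [0,0,0,0,0,0],
  [0,0,0,0,0,0],
  [0,0,0,0,0,0],
], claw=0)

```text
time_s: 14.95
eef_pos: [0.4477, -0.1338, 0.0991]
tool_rot: [-0.07, 0.998, -0.0, 0.001]
ft_force: [-0.6, 0.1, 5.7]
opening: 0.0078
grasp_force: 58.9
```

```bash
python3 - <<'E'
from h import *
bay()
E
```

```text
bay -0.14147125412446732 0.00012574643923379814 0.09911364807306369 F [-0.64813143  0.11722373  5.74016833] open 0.007819447307696082
```

Request:
arm_command([
  [0,-0.03,0.003,0,0,0],
  [0,-0.06,0.007,0,0,0],
  [0,-0.1,0.012,0,0,0],
  [0,-0.14,0.018,0,0,0],
  [0,-0.18,0.024,0,0,0],
  [0,-0.22,0.03,0,0,0],
  [0,-0.26,0.035,0,0,0],
  [0,-0.3,0.04,0,0,0],
  [0,-0.325,0.042,0,0,0],
  [0,-0.325,0.042,0,0,0],
])

```text
time_s: 15.78
eef_pos: [0.4561, -0.1977, 0.0895]
tool_rot: [-0.07, 0.998, 0.001, -0.0]
ft_force: [2.0, 1.4, -2.2]
opening: 0.0077
grasp_force: 58.7
```

```bash
python3 - <<'E'
from h import *
bay()
E
```

```text
bay -0.07701636318945038 -0.00031995867132531344 0.08953191800790203 F [ 2.00564178  1.41547736 -2.24091544] open 0.007654826926593222
```

Request:
arm_command([
  [0,-0.01,0.015,0,0,0],
  [0,-0.01,0.03,0,0,0],
  [0,-0.01,0.045,0,0,0],
  [0,-0.01,0.06,0,0,0],
  [0,-0.01,0.07,0,0,0],
  [0,-0.01,0.07,0,0,0],
])

```text
time_s: 16.28
eef_pos: [0.4559, -0.1991, 0.076]
tool_rot: [-0.07, 0.998, 0.001, -0.0]
ft_force: [-2.9, 5.4, 5.6]
opening: 0.0076
grasp_force: 60.6
```

```bash
python3 - <<'E'
from h import *
bay()
E
```

```text
bay -0.07568402677179029 -0.000692983234329177 0.0760034935633912 F [-2.92877928  5.42310248  5.57618081] open 0.007591072012915902
```

The tray is down flat on the bay floor. I release, rise and move to the outside of the gate.

Request:
arm_command([
  [0,0,0,0,0,0],
  [0,0,0,0,0,0],
  [0,0,0,0,0,0],
  [0,0,-0.1,0,0,0],
  [0,0,-0.25,0,0,0],
  [0,0,-0.4,0,0,0],
  [0,0,-0.5,0,0,0],
  [0,0,-0.5,0,0,0],
], claw=45)

```text
time_s: 16.95
eef_pos: [0.4585, -0.2012, 0.1804]
tool_rot: [-0.07, 0.998, -0.002, 0.003]
ft_force: [0.6, -1.2, 0.7]
opening: 0.0387
grasp_force: 0.0
```

```bash
python3 - <<'E'
from h import *
bay()
print(go([.612,-.033,.175],np.radians(-82)))
E
```

```text
bay -0.07322378128299002 0.0015918922678950058 0.18044543727433587 F [ 0.59414078 -1.18998077  0.69035772] open 0.038666504881668555
[-0.877  0.726  0.029 -0.003  0.004  0.   ]
```

Request:
arm_command([
  [-0.05,0.1,0,0,0,0],
  [-0.15,0.25,0,0,0,0],
  [-0.27,0.38,0,0,0,0],
  [-0.4,0.5,0,0,0,0],
  [-0.53,0.6,0,0,0,0],
  [-0.66,0.7,0,0,0,0],
  [-0.8,0.726,0,0,0,0],
  [-0.877,0.726,0.02,0,0,0],
  [-0.877,0.726,0.03,0,0,0],
  [-0.877,0.726,0.03,0,0,0],
], claw=0)

```text
time_s: 17.78
eef_pos: [0.6095, -0.0316, 0.1678]
tool_rot: [-0.07, 0.998, -0.0, -0.001]
ft_force: [-1.3, 0.1, 0.1]
opening: 0.0
grasp_force: 0.0
```

```bash
python3 - <<'E'
from h import *
bay()
# tray/bay state by sampling: collar & cone seen? gate tip
x=np.array([.137,-.99,0]);y=np.array([.99,.137,0]);o=np.array([.467,-.274,0])
im=snapshot('scene')[:,:,::-1].copy();cv2.imwrite('pics/s10.png',im);h=cv2.cvtColor(im,cv2.COLOR_BGR2HSV)
m=((h[...,1]>150)&(h[...,0]<13)&(h[...,0]>5)).astype('uint8');m[:,:200]=0;m[260:]=0;m[:130]=0;m[:,400:]=0
n,_,st,ce=cv2.connectedComponentsWithStats(m)
for a,c in zip(st[1:],ce[1:]):
    if a[4]>60:q=pt('scene',*c,.022)-o;print(a,c,q@x,q@y)
print(go([.612,-.033,.04],np.radians(-82)))
E
```

```text
bay -0.22048004507266075 0.17429806494278094 0.16783970785419738 F [-1.26869484  0.08840788  0.09006544] open 1.6614912487140403e-05
[265 185  16  16 187] [272.44385027 191.80748663] -0.02220498368062407 -0.0010509130895589064
[228 231  21  13 128] [237.8359375 235.703125 ] 0.01186390545194329 0.20998099695032293
[-0.016 -0.008  0.643  0.    -0.002  0.   ]
```

Request:
arm_command([
  [-0.016,-0.008,0.15,0,0,0],
  [-0.016,-0.008,0.3,0,0,0],
  [-0.016,-0.008,0.45,0,0,0],
  [-0.016,-0.008,0.56,0,0,0],
  [-0.016,-0.008,0.62,0,0,0],
  [-0.016,-0.008,0.64,0,0,0],
  [-0.016,-0.008,0.64,0,0,0],
])

```text
time_s: 18.42
eef_pos: [0.6123, -0.0333, 0.0417]
tool_rot: [-0.07, 0.998, 0.0, -0.001]
ft_force: [0.0, 0.5, 0.8]
opening: -0.0003
grasp_force: 0.0
```

```bash
python3 - <<'E'
from h import *
bay()
P=np.array([.5402,-.1418,.04])
for d in(75,85,95,105,115,125,135,145,155,163,170,176):
    a=np.radians(d);u=np.array([np.cos(a),np.sin(a),0]);n=np.array([-np.sin(a),np.cos(a),0])
    print(d,go(P+.12*u-.018*n)[:3])
E
```

```text
bay -0.21837865321504837 0.1768695913339062 0.04169040796813078 F [0.01198134 0.50560905 0.81561945] open -0.0002587007064284842
75 [0.115 0.03  0.009]
85 [0.21  0.077 0.009]
95 [0.311 0.107 0.009]
105 [0.417 0.12  0.009]
115 [0.522 0.113 0.009]
125 [0.625 0.088 0.009]
135 [0.722 0.046 0.009]
145 [ 0.81  -0.012  0.009]
155 [ 0.887 -0.085  0.009]
163 [ 0.938 -0.152  0.009]
170 [ 0.976 -0.216  0.01 ]
176 [ 1.001 -0.274  0.01 ]
```

Request:
arm_command([
  [0.115,0.03,0,0,0,0],
  [0.21,0.077,0,0,0,0],
  [0.311,0.107,0,0,0,0],
  [0.417,0.12,0,0,0,0],
  [0.522,0.113,0,0,0,0],
  [0.625,0.088,0,0,0,0],
  [0.722,0.046,0,0,0,0],
  [0.81,-0.012,0,0,0,0],
  [0.887,-0.085,0,0,0,0],
  [0.938,-0.152,0,0,0,0],
])

```text
time_s: 19.25
eef_pos: [0.4319, -0.09, 0.0443]
tool_rot: [-0.07, 0.998, -0.0, 0.002]
ft_force: [1.2, -0.2, -0.3]
opening: 0.0001
grasp_force: 0.4
```

```bash
python3 - <<'E'
from h import *
bay()
P=np.array([.5402,-.1418,.04])
for d in(163,170,176,180,184,188):
    a=np.radians(d);u=np.array([np.cos(a),np.sin(a),0]);n=np.array([-np.sin(a),np.cos(a),0])
    print(d,go(P+.12*u-.018*n)[:3])
E
```

```text
bay -0.18696862323046978 -0.009557700964295836 0.044311698589945665 F [ 1.21094719 -0.16968046 -0.33703582] open 0.0001079731320951727
163 [0.006 0.003 0.022]
170 [ 0.043 -0.061  0.021]
176 [ 0.068 -0.119  0.021]
180 [ 0.082 -0.159  0.021]
184 [ 0.092 -0.2    0.021]
188 [ 0.1   -0.242  0.021]
```

Request:
arm_command([
  [0.02,-0.03,0.01,0,0,0],
  [0.043,-0.06,0.01,0,0,0],
  [0.06,-0.1,0.01,0,0,0],
  [0.075,-0.14,0.01,0,0,0],
  [0.085,-0.18,0.01,0,0,0],
  [0.085,-0.21,0.01,0,0,0],
  [0.085,-0.225,0.01,0,0,0],
  [0.085,-0.225,0.01,0,0,0],
])

```text
time_s: 19.92
eef_pos: [0.4214, -0.1368, 0.0397]
tool_rot: [-0.07, 0.998, -0.0, -0.0]
ft_force: [0.5, 0.1, 0.2]
opening: 0.0001
grasp_force: 0.0
```

```bash
python3 - <<'E'
from h import *
bay()
E
```

```text
bay -0.1420868265956744 -0.026301725683413907 0.03971707785902534 F [0.48308802 0.05837424 0.18342418] open 6.716083352530523e-05
```

Request:
arm_command([
  [0,-0.01,0,0,0,0],
  [0,-0.02,0,0,0,0],
  [0,-0.03,0,0,0,0],
  [0,-0.03,0,0,0,0],
])

```text
time_s: 20.25
eef_pos: [0.4213, -0.1377, 0.0396]
tool_rot: [-0.071, 0.997, 0.005, 0.0]
ft_force: [-1.6, 18.9, 5.9]
opening: 0.0
grasp_force: 9.5
```

Request:
arm_command([
  [0,-0.01,0,0,0,0],
  [0,-0.01,0,0,0,0],
])

```text
time_s: 20.42
eef_pos: [0.4214, -0.1378, 0.0396]
tool_rot: [-0.072, 0.997, 0.007, 0.0]
ft_force: [-3.2, 26.9, 9.4]
opening: -0.0
grasp_force: 13.5
```

Request:
arm_command([
  [0,-0.01,0,0,0,0],
  [0,-0.01,0,0,0,0],
])

```text
time_s: 20.58
eef_pos: [0.4214, -0.1379, 0.0396]
tool_rot: [-0.073, 0.997, 0.01, 0.0]
ft_force: [-3.0, 34.9, 13.1]
opening: -0.0004
grasp_force: 17.6
```

It has reached a hard stop, so I back off and check.

Request:
arm_command([
  [0,0.03,0,0,0,0],
  [0,0.08,0,0,0,0],
  [0,0.2,-0.05,0,0,0],
  [0,0.35,-0.2,0,0,0],
  [0,0.5,-0.4,0,0,0],
  [0,0.7,-0.6,0,0,0],
  [0,0.9,-0.8,0,0,0],
  [0,1,-0.9,0,0,0],
  [0,1,-0.9,0,0,0],
])

```text
time_s: 21.33
eef_pos: [0.3947, 0.0542, 0.2231]
tool_rot: [-0.071, 0.997, 0.0, 0.002]
ft_force: [0.7, 0.2, 0.4]
opening: 0.0
grasp_force: 0.0
```

Request:
arm_command([
  [0,0.2,0,0,0,0],
  [0,0.4,0,0,0,0],
  [0,0.6,0,0,0,0],
  [0,0.7,0,0,0,0],
  [0,0.7,0,0,0,0],
])

```text
time_s: 21.75
eef_pos: [0.3744, 0.194, 0.2197]
tool_rot: [-0.073, 0.997, 0.0, 0.0]
ft_force: [0.3, 0.4, -0.5]
opening: 0.0002
grasp_force: 0.0
```

```bash
python3 - <<'E'
from h import *
bay()
x=np.array([.137,-.99,0]);y=np.array([.99,.137,0]);o=np.array([.467,-.274,0])
im=snap('top','t11');hs=cv2.cvtColor(im,cv2.COLOR_BGR2HSV)
sc=snap('scene','s11')
for z in(.07,.092):
  for yy in(-.075,-.06,-.03,0,.03,.06,.08):
    r=[]
    for xx in np.arange(-.15,-.045,.005):
        u,v=proj('top',o+x*xx+y*yy+[0,0,z]); q=hs[int(round(v)),int(round(u))]; r.append(f"{q[1]}/{q[2]}")
    print(z,yy,*r)
yy=-.045
print('axis',*[f"{round(xx*1000)}:{hs[tuple(int(round(t)) for t in proj('top',o+x*xx+y*yy+[0,0,.04])[::-1])][2]}" for xx in np.arange(-.09,.125,.005)])
m=((hs[...,1]>130)&(hs[...,0]<15)).astype('uint8');m[:,:330]=0;m[:,440:]=0;m[:190]=0;m[280:]=0
n,_,st,ce=cv2.connectedComponentsWithStats(m)
for a,c in zip(st[1:],ce[1:]):
    if a[4]>30:q=pt('top',*c,.032)-o;print('collar',a,q@x,q@y)
E
```

```text
bay -0.47601856395596764 -0.02757655869734385 0.2196777344887864 F [ 0.31780942  0.36739593 -0.50642575] open 0.00017353858218627395
0.07 -0.075 128/199 129/199 129/193 130/192 64/183 17/182 15/166 12/104 16/111 12/146 16/112 14/109 12/106 12/109 14/110 12/108 14/109 14/107 19/110 10/106 14/107
0.07 -0.06 126/196 131/187 132/176 130/190 66/173 15/181 19/173 18/99 16/109 16/113 17/104 10/107 12/109 10/80 27/85 21/73 10/51 19/53 14/56 20/50 10/53
0.07 -0.03 131/193 128/193 130/194 132/195 78/189 14/180 37/165 25/112 19/121 16/110 10/104 12/109 12/109 12/82 19/148 14/183 11/134 27/66 34/67 94/81 175/137
0.07 0 131/179 130/179 130/180 128/179 73/181 16/180 18/169 14/126 16/127 16/129 19/121 17/107 12/108 9/82 18/154 16/171 15/134 74/72 171/192 168/182 61/75
0.07 0.03 127/201 129/200 127/200 129/195 89/193 15/181 21/174 15/123 14/126 14/128 15/119 18/102 12/104 18/71 18/153 15/171 14/130 30/51 22/47 5/47 10/50
0.07 0.06 129/190 128/188 130/187 130/186 107/184 17/179 15/172 17/121 16/125 17/117 15/100 17/105 17/106 15/102 18/99 16/110 24/95 19/96 14/89 22/70 9/87
0.07 0.08 138/116 131/117 
[... 903 characters left out ...]
 6/46 0/53
0.092 0.06 131/187 133/182 128/183 128/183 90/179 16/179 16/173 11/119 19/120 17/103 23/101 12/104 17/107 12/103 12/104 14/107 20/104 15/103 17/108 14/107 15/102
0.092 0.08 149/113 143/116 136/114 133/100 18/83 12/129 25/110 17/104 15/118 14/109 19/124 13/121 15/117 16/129 19/123 14/141 14/148 13/175 15/172 12/174 14/183
axis -90:106 -85:107 -80:106 -75:182 -70:181 -65:83 -60:47 -55:49 -50:51 -45:49 -40:53 -35:54 -30:79 -25:80 -20:78 -15:62 -10:79 -5:78 0:62 5:80 10:89 15:54 20:53 25:50 30:52 35:51 40:53 45:56 50:55 55:59 60:75 65:58 70:62 75:70 80:81 85:62 90:58 95:96 100:139 105:153 110:179 115:178 120:110
collar [358 229  23  23 267] -0.030537262877172663 -0.0015921147139174264
```

```bash
python3 -c "
from station import *
print(sign_off())"
```

```text
the job is handed in; nothing more can be done
None
```

I handed the job in at about 22 s: the collar is in the rear half, the tray is over the sill and down on the bay floor, and the gate is pushed shut to its stop; I last saw the cone in the tray before the final push and judged "flat" from the gripper height, and no verdict came back.

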